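Find the loose bolt on the mould jig and hold its cap open

ROBOT

A 6-joint arm with a two-finger parallel gripper is mounted at the origin on the work surface. World frame = base frame: x ahead of the robot, y to its left, z up, the work surface at z = 0. Lengths are in m, angles in rad, forces in N, time in s.
With the tool pointing down it reaches from about 0.2 to 0.875 m from the base axis. Payload 3.4 kg.
Tool frame: the origin (TCP) lies at the very end of the fingers, on their centre line; the grasp point (between the pads) lies grip_point_offset behind it (grip_point_offset is the distance from the TCP to the grasp point, in m); z points along the fingers, y is the direction in which the jaws open and shut (so a half turn about z gives the same grasp; the last joint's range is limited). The gripper opens to 94 mm and grips with 3 to 60 N. Pads are 16 mm wide; open, the fingers measure 119 mm over their backs; the gripper's body (75 mm by 177 mm) begins 78 mm behind the grasp point.
Start: joints at [1.052, 0.276, 1.505, -0, 1.361, -0.121], TCP at [0.223, 0.53, 0.177] pointing down, gripper open.
Joint ranges: [-2.89, 2.89], [-0.75, 2.08], [0.22, 2.7], [-1.18, 4.32], [0.11, 2.71], [-2.7, 2.7]. Speed limits (rad/s): [2.57, 2.57, 3.14, 3.14, 3.14, 3.14].

INTERFACE

Orientations are given as a unit quaternion [w, x, y, z].
In Python, from plant import * gives the robot as it stands. The module is installed in compiled form; this text tells all that it offers. Calls block until the motion is done:
- movep(position, orientation): joint-space move of the TCP to a pose.
- movel(position, v=0.15, frame=None, stop_force=None): straight line of the TCP; frame=None keeps the orientation; v is the mean speed in m/s. With stop_force (N) it stops when the force on the tool has changed by that much, and returns True; else False.
- move_joints(angles): joint-space move.
- command_gripper(opening, grip_force=None): finger opening in m; grip_force is the grip in N (None keeps the last); returns when the fingers have stopped.
- dwell(seconds).
- ik(position, orientation): joint angles nearest the present ones, or None.
- capture(name): name is "side" or "top" or "wrist"; returns the picture (400x640x3 uint8, red, green, blue); there is no depth.
- get_calibration(name): a dict with "fx", "fy", "cx", "cy" (pixels), "k1" (the pictures are not rectified: a ray, as slopes to the right and down, at radius r is drawn at 1 + k1 r^2 times it, then the intrinsics apply), "rvec" (rotation vector, rad) and "tvec" (3), from world to camera coordinates, as OpenCV has them. Camera axes: x right, y down, z forward; pixel columns grow to the right and rows downward; lengths in m; the calibration is good to about 2 mm. A picture is of the moment at which its call begins: read the wrist's pose just before it. get_calibration takes no time and is no camera call; for the wrist camera it gives the pose at the moment of the call.
A pose or a line that the arm cannot do raises PlanningError and nothing moves.
- job_done(): hands the job in, once; it reports no verdict.
Readings, each from a call of its own:
- get_time_s(): time.
- get_q(): joint angles.
- get_qd(): joint speeds.
- get_joint_torque(): joint torques, N m.
- get_position(): TCP position.
- get_eef_rot(): TCP orientation.
- get_wrist_force(): force on the tool from outside, world axes, zero at the start.
- get_moment(): the same for the moment, N m.
- get_finger_gap(): finger opening in m.
Only numpy, scipy, OpenCV 4.12 (cv2) and the standard library are available. Lean on these libraries where they do the work, as an engineer would, in place of code of your own. Each camera call takes 0.05 s, during which the arm holds its last target.

TASK

One of the three bolts on the mould jig is loose: tap the bolt heads from above, one after another, until you find the one that sinks. Then lift the cap right behind that bolt by its knob to at least halfway open and finish holding it there, still gripped, so that we can look into the cavity. Leave the other caps shut, do not lift a cap before its bolt has proved loose, and do not shift the things lying about.

Things in the scene. Friction and masses are not known exactly. Their poses are not given: they have to be found in the camera images.
- jig: fixed low grey cast-aluminium mould jig, a box 200 (x) by 340 (y) by 45 mm high; origin under its centre on the bench, x away from the robot, y along the row of three stations. Its place and yaw differ between starts. Stations 1, 2, 3 stand at y = +110, 0, -110 mm; each has a bolt (at x = -70 mm, front edge) and straight behind it a hinged cap over a shallow cavity. Two small loose things lie on the deck between the bolts, 55 mm from the bolts' axes, up to 13 mm high.
- bolt_1_top (a point): centre of the top face of the steel hexagon bolt head of station 1: 24 mm across flats, top 18 mm above the deck (63 mm above the bench) before it is pressed
- bolt_1 (a joint): how far bolt 1 has sunk, m. A tight bolt stays within 0.002 under a tap; the loose one (one of the three, not told apart by eye) gives way at about 3 N, sinks 7 mm to its stop and stays down
- bolt_2_top (a point): centre of the top face of the steel hexagon bolt head of station 2: 24 mm across flats, top 18 mm above the deck (63 mm above the bench) before it is pressed
- bolt_2 (a joint): how far bolt 2 has sunk, m. A tight bolt stays within 0.002 under a tap; the loose one (one of the three, not told apart by eye) gives way at about 3 N, sinks 7 mm to its stop and stays down
- bolt_3_top (a point): centre of the top face of the steel hexagon bolt head of station 3: 24 mm across flats, top 18 mm above the deck (63 mm above the bench) before it is pressed
- bolt_3 (a joint): how far bolt 3 has sunk, m. A tight bolt stays within 0.002 under a tap; the loose one (one of the three, not told apart by eye) gives way at about 3 N, sinks 7 mm to its stop and stays down
- cap_1_knob (a point): centre of the black ball knob of cap 1: ball 22 mm across, on a 10 mm stem, its centre 30 mm above the cap's dark grey plate (plate 90 by 70 by 6 mm) and 93 mm above the bench when shut; 72 mm in front of and 36 mm above the hinge line
- cap_1_hinge (a point): middle of the hinge line of cap 1, at the cap's rear edge, 57 mm above the bench; the line runs along the jig's y
- cap_1 (a joint): opening angle of cap 1, rad: 0 shut, 1.3 fully open, the front edge and knob swinging up and to the jig's +x. Weight and a light spring shut it from any angle when let go; about 1 to 2 N at the knob lifts it
- cap_2_knob (a point): centre of the black ball knob of cap 2: ball 22 mm across, on a 10 mm stem, its centre 30 mm above the cap's dark grey plate (plate 90 by 70 by 6 mm) and 93 mm above the bench when shut; 72 mm in front of and 36 mm above the hinge line
- cap_2_hinge (a point): middle of the hinge line of cap 2, at the cap's rear edge, 57 mm above the bench; the line runs along the jig's y
- cap_2 (a joint): opening angle of cap 2, rad: 0 shut, 1.3 fully open, the front edge and knob swinging up and to the jig's +x. Weight and a light spring shut it from any angle when let go; about 1 to 2 N at the knob lifts it
- cap_3_knob (a point): centre of the black ball knob of cap 3: ball 22 mm across, on a 10 mm stem, its centre 30 mm above the cap's dark grey plate (plate 90 by 70 by 6 mm) and 93 mm above the bench when shut; 72 mm in front of and 36 mm above the hinge line
- cap_3_hinge (a point): middle of the hinge line of cap 3, at the cap's rear edge, 57 mm above the bench; the line runs along the jig's y
- cap_3 (a joint): opening angle of cap 3, rad: 0 shut, 1.3 fully open, the front edge and knob swinging up and to the jig's +x. Weight and a light spring shut it from any angle when let go; about 1 to 2 N at the knob lifts it
- ring_a: bystander, to be left where it is: blue plastic ring, 40 mm across and 13 mm high, on the jig's deck between bolts 1 and 2
- insert: bystander, to be left where it is: steel disc, 30 mm across and 12 mm high, on the jig's deck between bolts 2 and 3
- wrench: bystander, to be left where it is: wrench lying on the bench behind the jig
- ring_b: bystander, to be left where it is: blue ring, 44 mm across, 24 mm high, on the bench to the left
- ring_c: bystander, to be left where it is: another such ring to the left
- mould_plate: bystander, to be left where it is: dark steel plate 110 by 90 by 14 mm, on the bench to the right
- screwdriver: bystander, to be left where it is: screwdriver lying to the right
- bar_short: bystander, to be left where it is: blue plastic bar 30 by 240 by 14 mm, lying to the left

How it is judged:
By the outcome, as a careful person would: the job done as asked, in the order asked, and still so for the second after the job is handed in, while the arm keeps its last pose, push and grip.
It also fails if it takes over 45 s, if anything falls off the work surface, if the arm or the gripper's body presses on something with over 40 N, if the wrist force passes 120 N, or if a joint passes its speed limit or range.

## Working session

There is one attempt and no reset: what is moved stays moved. The work goes in short steps, each a Python script; the robot and the scene stay as the last script left them, time stands still between calls to the robot, and variables do not carry over. Pictures are saved under pics/ and viewed, and the job is handed in when it is done.

```bash
mkdir -p pics; python3 - <<'E'
from plant import *
import cv2
for n in("top","side","wrist"):
    c=get_calibration(n);print(n,c)
    cv2.imwrite(f"pics/{n}0.png",capture(n)[:,:,::-1])
print(get_time_s(),get_position(),get_eef_rot(),get_wrist_force(),get_finger_gap())
try: print(grip_point_offset)
except Exception as e: print(e)
E
```

```text
top {'fx': 400.870228250078, 'fy': 400.870228250078, 'cx': 315.7726587043582, 'cy': 202.4975873205909, 'k1': -0.02862526806357146, 'rvec': array([ 2.14040207, -2.14769387,  0.18358071]), 'tvec': array([-0.01692326,  0.60959235,  1.25057016])}
side {'fx': 489.4894308046779, 'fy': 489.4894308046779, 'cx': 322.5252321739556, 'cy': 201.78511356040667, 'k1': 0.00029476401260368663, 'rvec': array([ 0.47237011, -2.76176951,  1.0676047 ]), 'tvec': array([0.54144234, 0.19343045, 1.29260508])}
wrist {'fx': 337.7740125570075, 'fy': 337.7740125570075, 'cx': 314.9033559039485, 'cy': 198.39920598340174, 'k1': -0.06743237999829726, 'rvec': array([-2.43956284, -1.62082451, -0.19815497]), 'tvec': array([-0.57431943, -0.02509035,  0.3909591 ])}
0.15 [0.22249756 0.52970254 0.17612291] [-2.28865268e-04  1.97587859e-01  9.80284944e-01 -6.43545892e-04] [ 0.43627507 -0.69186699 -0.31324957] 0.09368164179249117
0.0188
```

View pics/top0.png

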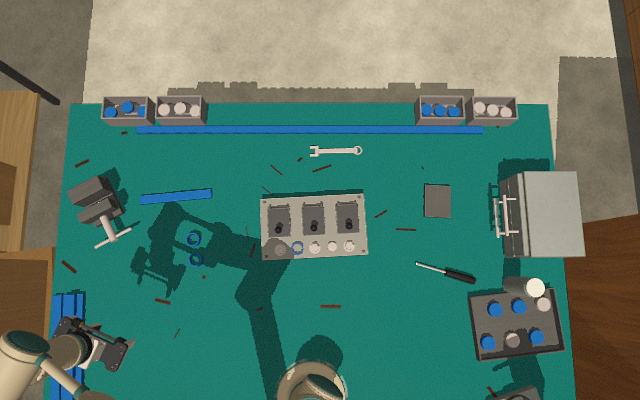

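View pics/side0.png

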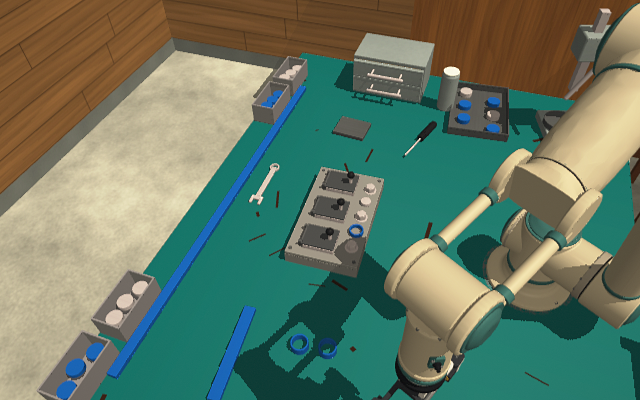

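View pics/wrist0.png

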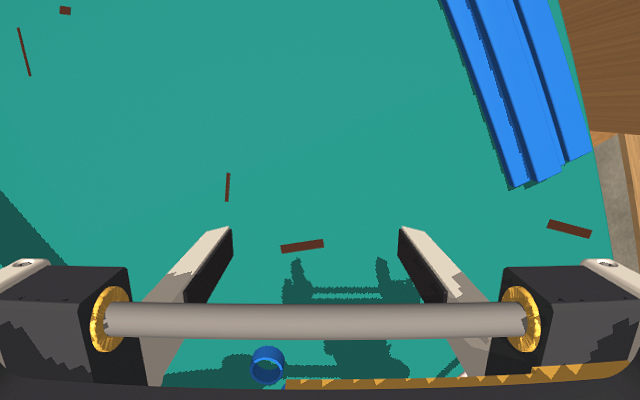

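The jig shows in the top view at columns 260–368, rows 192–260, and in the side view at about (285–383, 168–275). I'll enlarge both.

```bash
python3 - <<'E'
import cv2
a=cv2.imread("pics/top0.png")[180:270,250:380]
cv2.imwrite("pics/topc.png",cv2.resize(a,None,fx=6,fy=6,interpolation=cv2.INTER_CUBIC))
a=cv2.imread("pics/side0.png")[160:285,275:395]
cv2.imwrite("pics/sidec.png",cv2.resize(a,None,fx=4.8,fy=4.8,interpolation=cv2.INTER_CUBIC))
E
```

```text
(no output)
```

View pics/topc.png

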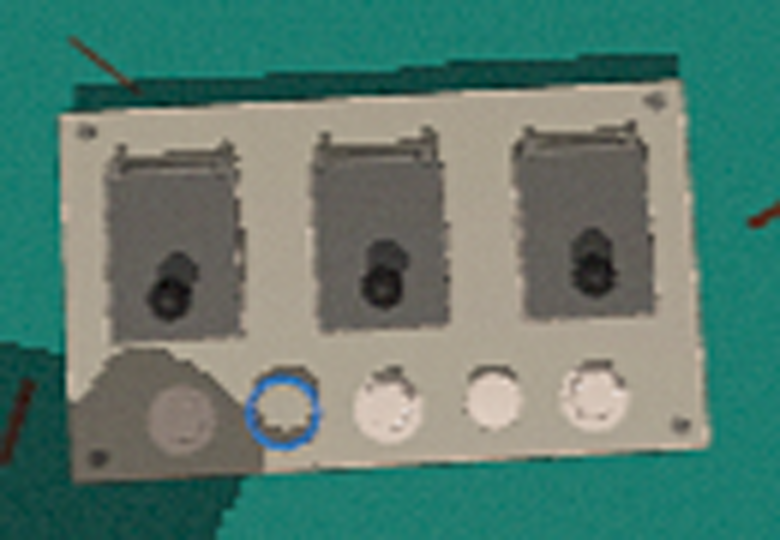

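View pics/sidec.png

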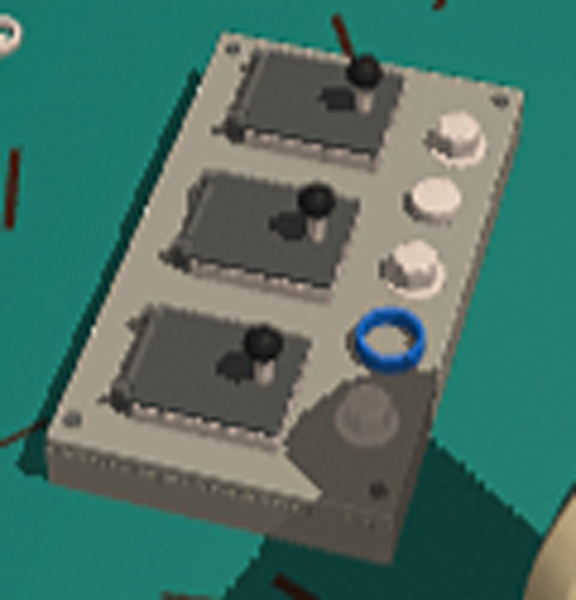

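```bash
cat > h.py <<'E'
import numpy as np, cv2
def proj(c,P):
    K=np.array([[c['fx'],0,c['cx']],[0,c['fy'],c['cy']],[0,0,1]])
    return cv2.projectPoints(np.float64(P).reshape(-1,1,3),c['rvec'],c['tvec'],K,np.array([c['k1'],0,0,0]))[0][:,0]
def J2W(p,P):
    P=np.atleast_2d(P); x,y,t=p[:3];c,s=np.cos(t),np.sin(t)
    return np.c_[x+c*P[:,0]-s*P[:,1],y+s*P[:,0]+c*P[:,1],P[:,2]]
E
python3 - <<'E'
from h import *
from plant import get_calibration
from scipy.optimize import least_squares
ct,cs=get_calibration("top"),get_calibration("side")
def T(u): return (np.array(u)+.5)/6-.5+[250,180]
def S(u): return (np.array(u)+.5)/4.8-.5+[275,160]
ys=[.11,0,-.11]
def pts(kx):
    C=[[.1,.17,.045],[.1,-.17,.045],[-.1,-.17,.045],[-.1,.17,.045]]
    Kn=[[kx,y,.093] for y in ys]; B=[[-.07,y,.063] for y in ys]
    return C,Kn,B
tob=T([(60,115),(682,82),(710,447),(73,482),(170,297),(382,287),(594,273),(181,418),(388,407),(595,394)])
sob=S([(47,440),(222,33),(524,92),(262,343),(316,200),(365,70),(368,410),(416,256),(460,130)])
def res(p,full=False):
    C,Kn,B=pts(p[3])
    a=proj(ct,J2W(p,C+Kn+B))-tob
    b=proj(cs,J2W(p,C[:3]+Kn+B))-sob
    if full: return a,b
    return np.r_[a.ravel(),b.ravel()]
r=least_squares(res,[.45,0,0,-.02],loss='soft_l1')
print(r.x); a,b=res(r.x,True);print(a.round(1));print(b.round(1))
for w in (0,1):
    f=lambda p:res(p,True)[w].ravel()
    print(least_squares(f,r.x).x)
C,Kn,B=pts(r.x[3]);print(J2W(r.x,Kn).round(4),J2W(r.x,B).round(4))
E
```

```text
[ 0.53355615 -0.00946431  0.05333354 -0.00881248]
[[-0.6 -0.4]
 [-0.2 -0.6]
 [-0.1  0.1]
 [-0.5  0.4]
 [-0.3  0.2]
 [-0.1 -0.2]
 [-0.1  0.2]
 [-0.5  0.3]
 [-0.1  0.1]
 [ 0.2  0.3]]
[[-0.4 -0.7]
 [ 0.2 -0.4]
 [ 0.4 -0.5]
 [ 0.1 -0. ]
 [-0.1  0.1]
 [-0.3  0.4]
 [ 0.3 -1.9]
 [ 0.2  0.1]
 [-0.1 -0.8]]
[ 0.53358828 -0.01018291  0.05167425 -0.00864808]
[ 0.53310691 -0.00790576  0.05448146 -0.00875191]
[[ 0.5189  0.0999  0.093 ]
 [ 0.5248 -0.0099  0.093 ]
 [ 0.5306 -0.1198  0.093 ]] [[ 0.4578  0.0966  0.063 ]
 [ 0.4637 -0.0132  0.063 ]
 [ 0.4695 -0.123   0.063 ]]
```

The fit agrees across both cameras: residuals are mostly under 1 px and each camera alone lands within about 2 mm. The knob comes out at jig x ≈ -9 mm and the hinge at +63 mm, which is plausible. Next I'll tap bolt 1.

```bash
cat >> h.py <<'E'
p=[0.5334,-0.0092,0.053]; t=p[2]; KX=-.0088
Q=np.array([0,-np.sin(t/2),np.cos(t/2),0])
B=J2W(p,[[-.07,y,.063] for y in(.11,0,-.11)]); KN=J2W(p,[[KX,y,.093] for y in(.11,0,-.11)])
E
cat > tap.py <<'E'
import sys
from plant import *
from h import *
i=int(sys.argv[1])-1
b=B[i]
if i==0:
    command_gripper(0.0,20)
    movep([b[0],b[1],.13],Q)
else: movel([b[0],b[1],.09],v=.15)
movel([b[0],b[1],.075],v=.1)
print(get_wrist_force())
hit=movel([b[0],b[1],.051],v=.03,stop_force=9)
print(hit,get_position(),get_wrist_force()); dwell(.1);print(get_position(),get_wrist_force())
movel([b[0],b[1],.09],v=.1)
print(get_time_s(),get_finger_gap())
E
python3 tap.py 1
```

```text
[0.42444716 0.72648935 0.460432  ]
False [0.4578008  0.09694252 0.05107141] [ 0.01275623 -0.68812679 -0.02988704]
[0.45788828 0.0969446  0.05120211] [-6.32413259e-01 -4.85387288e-01  4.46613393e-04]
5.6583 0.00016794619845173338
```

No contact down to 51 mm, below even a loose bolt's stop at 56 mm. That doesn't fit, so I'll look.

```bash
python3 - <<'E'
from plant import *
import cv2
for n in("side","wrist","top"):
    cv2.imwrite(f"pics/{n}1.png",capture(n)[:,:,::-1])
a=cv2.imread("pics/side1.png")[160:285,275:395]
cv2.imwrite("pics/side1c.png",cv2.resize(a,None,fx=4.8,fy=4.8,interpolation=cv2.INTER_CUBIC))
print(get_position())
E
```

```text
[0.45694297 0.09690094 0.08928008]
```

View pics/side1c.png

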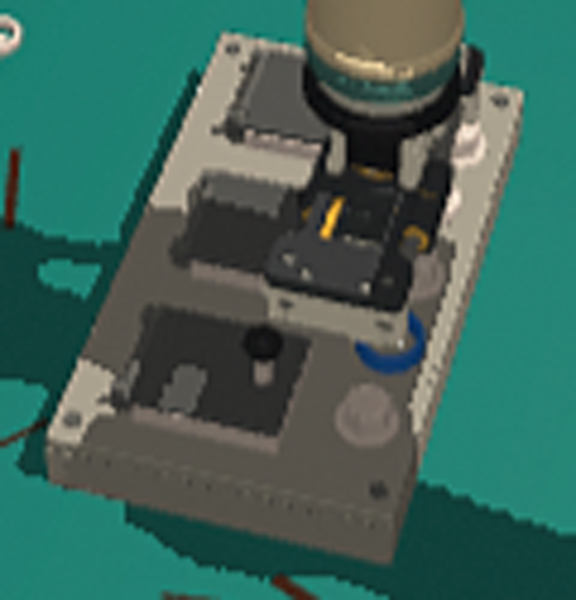

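View pics/wrist1.png

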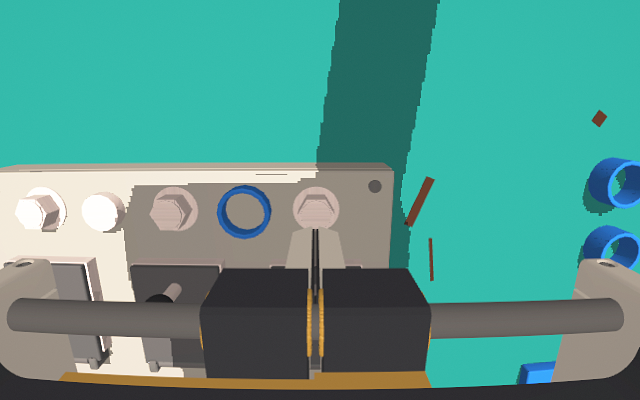

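View pics/top1.png

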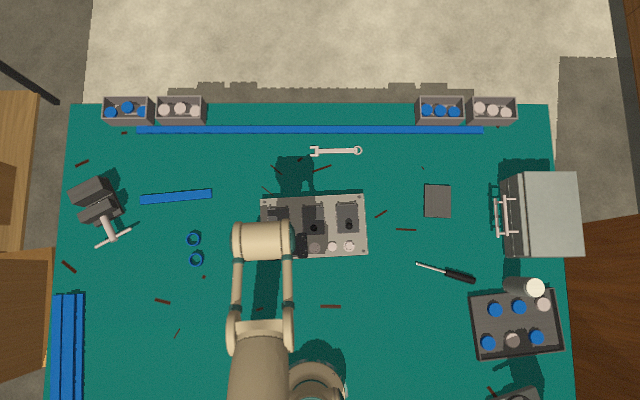

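```bash
python3 - <<'E'
from plant import *
from h import *
P=get_position();w=get_calibration("wrist");s=get_calibration("side");tp=get_calibration("top")
L=[P,B[0],B[1],B[2],B[0]-[0,0,.007],P+[0,0,.097]]
print(P,get_eef_rot(),Q)
print(proj(w,L).round(1));print(((proj(s,L)-[275,160])*4.8).round());print(proj(tp,L).round())
a=cv2.imread("pics/wrist1.png")[170:270,0:400]
cv2.imwrite("pics/wrist1c.png",cv2.resize(a,None,fx=2,fy=2,interpolation=cv2.INTER_CUBIC))
a=cv2.imread("pics/wrist1.png")[180:260,260:370]
cv2.imwrite("pics/wrist1d.png",cv2.resize(a,None,fx=6,fy=6,interpolation=cv2.INTER_CUBIC))
R=cv2.Rodrigues(s['rvec'])[0];print(-R.T@s['tvec'])
E
```

```text
[0.45694297 0.09690094 0.08928008] [-7.95045060e-04 -2.64913268e-02  9.99648727e-01 -2.28224347e-05] [ 0.        -0.0264969  0.9996489  0.       ]
[[314.5 225.7]
 [314.6 215. ]
 [164.9 214.8]
 [ 27.7 214.2]
 [314.6 212.3]
 [314.2 308.9]]
[[370. 370.]
 [367. 399.]
 [415. 255.]
 [458. 125.]
 [367. 407.]
 [375. 252.]]
[[279. 249.]
 [279. 250.]
 [314. 248.]
 [349. 246.]
 [279. 250.]
 [276. 248.]]
[0.24098034 0.86321329 1.09462063]
```

View pics/wrist1c.png

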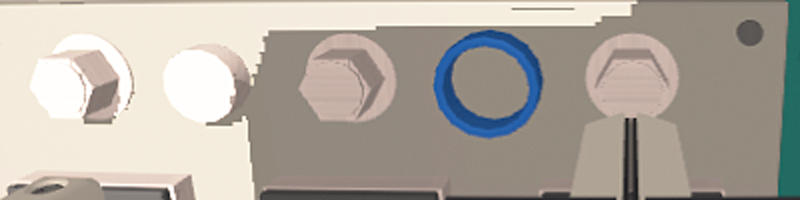

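View pics/wrist1d.png

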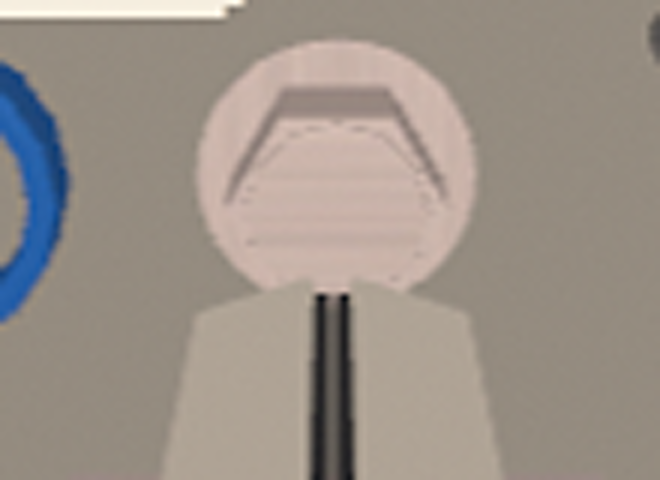

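View pics/side1.png

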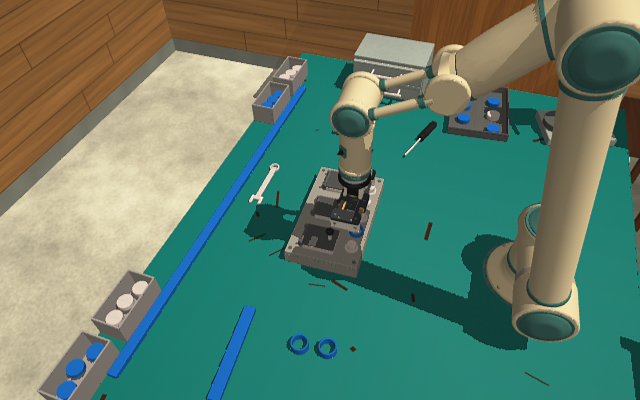

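```bash
python3 - <<'E'
from plant import *
from h import *
w=get_calibration("wrist")
im=cv2.imread("pics/wrist1.png")
f=5
outs=[]
for i,(x0,x1) in enumerate([(270,360),(125,215)]):
    a=cv2.resize(im[180:250,x0:x1],None,fx=f,fy=f,interpolation=cv2.INTER_CUBIC)
    th=np.linspace(0,2*np.pi,60)
    for z,col in((.063,(0,0,255)),(.056,(255,0,0)),(.045,(0,160,0))):
        C=np.c_[B[i][0]+.012*np.cos(th),B[i][1]+.012*np.sin(th),0*th+z]
        if z==.045: C[:,:2]=B[i][:2]+(C[:,:2]-B[i][:2])*17/12
        q=((proj(w,C)-[x0,180]+.5)*f).astype(int)
        cv2.polylines(a,[q],True,col,1)
    outs.append(a)
cv2.imwrite("pics/ov.png",np.vstack(outs))
print(get_time_s())
E
```

```text
5.8083
```

View pics/ov.png

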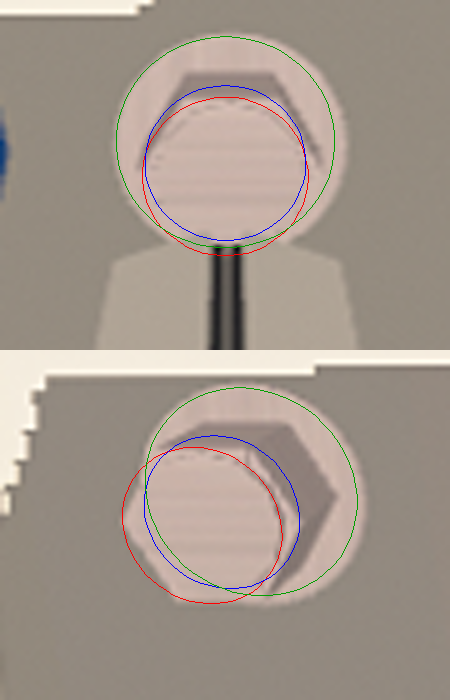

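```bash
python3 - <<'E'
from plant import *
from h import *
w=get_calibration("wrist");P=get_position()
R=cv2.Rodrigues(w['rvec'])[0]
print("cam",-R.T@w['tvec'],"axis",R[2]);
for dz in(0,.01,.0188,.03):
  for dx in (0,-.008):
    X=P+[dx,0,dz];print(dz,dx,(R@X+w['tvec'])[2],proj(w,[X,X+[0,.047,0],X-[0,.047,0]]).round(1).tolist())
E
python3 - <<'E'
import cv2
a=cv2.imread("pics/wrist0.png")[200:320,140:480]
cv2.imwrite("pics/w0c.png",cv2.resize(a,None,fx=2.3,fy=2.3))
E
```

```text
cam [0.38679873 0.09348193 0.29755068] axis [ 0.24191398  0.01253875 -0.97021668]
0 0 0.2190793465730741 [[314.5, 225.7], [386.5, 229.2], [242.2, 221.9]]
0 -0.008 0.21714403474328112 [[315.2, 213.8], [387.8, 217.5], [242.2, 210.1]]
0.01 0 0.20937717977082493 [[314.5, 230.8], [389.7, 234.5], [238.9, 226.9]]
0.01 -0.008 0.20744186794103198 [[315.2, 218.5], [391.1, 222.3], [238.8, 214.6]]
0.0188 0 0.20083927298484566 [[314.5, 235.8], [392.9, 239.5], [235.7, 231.7]]
0.0188 -0.008 0.1989039611550527 [[315.2, 223.0], [394.3, 226.9], [235.6, 218.9]]
0.03 0 0.18997284616632662 [[314.5, 242.7], [397.2, 246.6], [231.2, 238.4]]
0.03 -0.008 0.18803753433653364 [[315.2, 229.3], [398.9, 233.3], [231.0, 224.9]]
```

View pics/w0c.png

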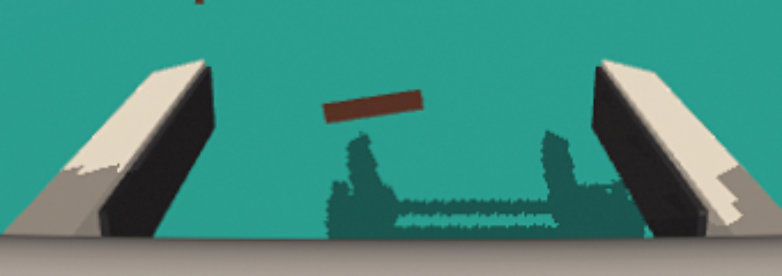

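In the wrist view the fingertips appear 168 px apart when open, at row ≈229. The calibration puts that about 30 mm above the reported TCP. The side view agrees, and so does the lack of contact at 51 mm, while bolt 1 still stands at full height. So the true tip seems to end about 30 mm behind the nominal TCP. I'll tap bolt 1 again, deeper and guarded.

```bash
cat > tap.py <<'E'
import sys
from plant import *
from h import *
i=int(sys.argv[1])-1
b=B[i]
P=get_position()
if np.hypot(*(P[:2]-b[:2]))>.01: movel([b[0],b[1],.075],v=.15)
movel([b[0],b[1],.05],v=.1)
print(get_wrist_force())
hit=movel([b[0],b[1],.02],v=.02,stop_force=8)
print(hit,get_position(),get_wrist_force()); dwell(.05);print(get_position(),get_wrist_force())
movel([b[0],b[1],.075],v=.1)
print(get_time_s())
E
python3 tap.py 1
```

```text
[ 0.14501892 -0.60917256 -0.35252163]
True [0.45761758 0.09694094 0.02750316] [-0.58322438 -0.43037749  6.63805704]
[0.45761579 0.09693323 0.02751403] [-0.66845327 -0.02443205  4.86027472]
8.1083
```

```bash
python3 tap.py 2; python3 - <<'E'
from plant import *
from h import *
cv2.imwrite("pics/wrist2.png",capture("wrist")[:,:,::-1])
w=get_calibration("wrist")
im=cv2.imread("pics/wrist2.png")
f=5;outs=[]
th=np.linspace(0,2*np.pi,60)
for i in range(3):
    u=proj(w,[B[i]])[0].astype(int);x0=u[0]-45;y0=max(u[1]-35,0);print(u)
    a=im[y0:y0+70,max(x0,0):x0+90]
    if a.shape[:2]!=(70,90): continue
    a=cv2.resize(a,None,fx=f,fy=f,interpolation=cv2.INTER_CUBIC)
    for z,col in((.063,(0,0,255)),(.056,(255,0,0))):
        C=np.c_[B[i][0]+.012*np.cos(th),B[i][1]+.012*np.sin(th),0*th+z]
        cv2.polylines(a,[((proj(w,C)-[x0,y0]+.5)*f).astype(int)],True,col,1)
    outs.append(a[:200])
cv2.imwrite("pics/ov2.png",np.vstack(outs))
E
```

```text
[ 0.10058766 -0.53637512  0.09393379]
True [ 0.46342108 -0.01292371  0.03418722] [-1.00371023  0.2666867   5.25443078]
[ 0.46344494 -0.01295713  0.03418516] [-0.23057403  0.74647571  5.55198982]
10.8833
[473 220]
[314 221]
[155 221]
```

View pics/ov2.png

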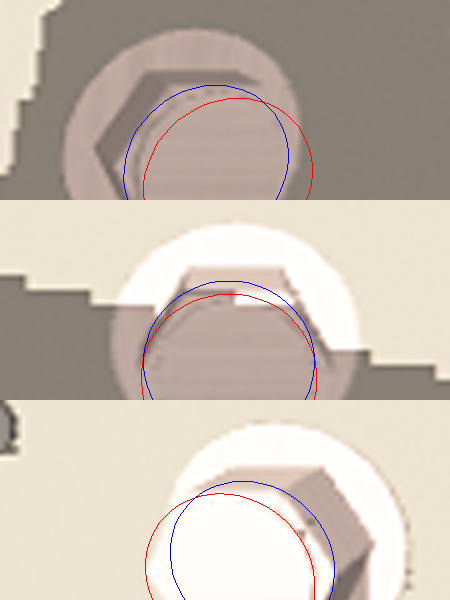

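View pics/wrist2.png

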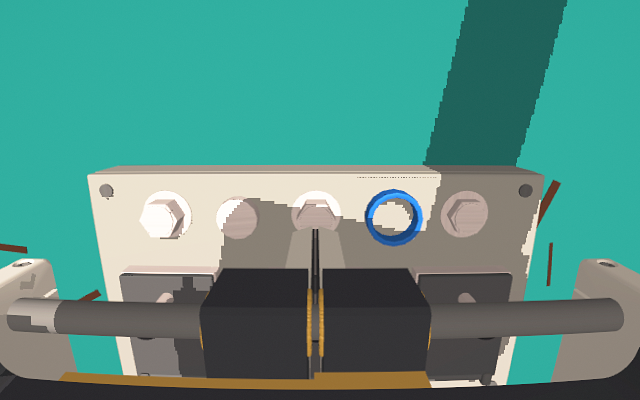

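Bolt 1 stopped at TCP z = 27.5 mm and bolt 2 at 34.2 mm. The 6.7 mm difference, together with the picture (bolt 1 matches the sunk outline, bolt 2 and bolt 3 the full-height one), shows bolt 1 is the loose one. The real tip sits 28.7 mm behind the nominal TCP. Next I'll go to knob 1.

```bash
python3 - <<'E'
from plant import *
from h import *
k=KN[0]
P=get_position(); movel([P[0],P[1],.11],v=.2)
movel([k[0],k[1],.11],v=.2)
command_gripper(.055,15)
cv2.imwrite("pics/wrist3.png",capture("wrist")[:,:,::-1])
print(k,get_position(),get_time_s(),proj(get_calibration("wrist"),[k,k+[0,.011,0],KN[1]]))
print(movel([k[0],k[1],.0473],v=.08,stop_force=6),get_position(),get_wrist_force())
cv2.imwrite("pics/wrist4.png",capture("wrist")[:,:,::-1])
print(get_time_s())
E
```

```text
[0.51878509 0.10017936 0.093     ] [0.5187791  0.10020964 0.10997907] 13.05 [[314.49010304 217.90125771]
 [330.22663864 218.69176787]
 [159.13196172 217.66131903]]
False [0.51928672 0.10020631 0.04766746] [-0.44811319  0.37381063 -0.28374626]
14.0333
```

View pics/wrist3.png

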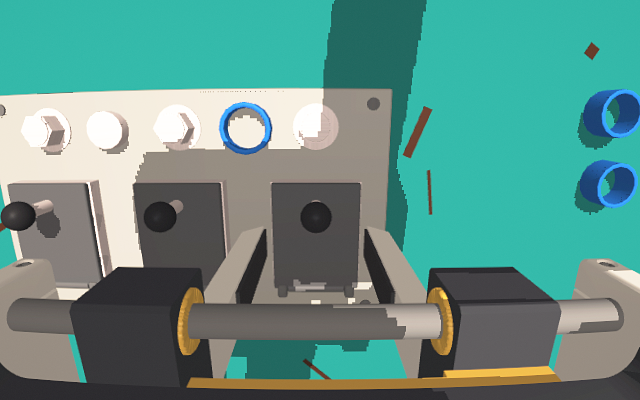

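View pics/wrist4.png

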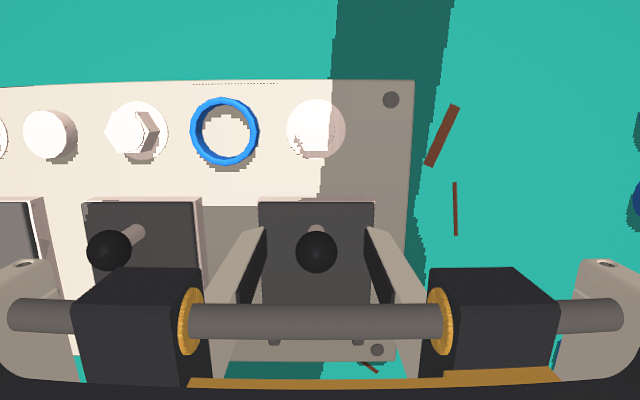

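The knob sits centred between the pads at (316, 252). Now grip it and lift along the arc.

```bash
python3 - <<'E'
from plant import *
from h import *
command_gripper(0.0,25)
print("gap",get_finger_gap(),get_wrist_force(),get_time_s())
P0=np.array(get_position())
ux=np.array([np.cos(t),np.sin(t),0])
for th in np.linspace(0,.95,8)[1:]:
    c,s=np.cos(th),np.sin(th)
    dx=-.072*c+.036*s+.072; dz=.036*c+.072*s-.036
    movel(P0+ux*dx+[0,0,dz],v=.06)
    print(round(th,2),get_finger_gap(),get_wrist_force().round(2))
dwell(.3)
for n in("side","wrist","top"): cv2.imwrite(f"pics/{n}5.png",capture(n)[:,:,::-1])
a=cv2.imread("pics/side5.png")[140:290,265:405]
cv2.imwrite("pics/side5c.png",cv2.resize(a,None,fx=4,fy=4,interpolation=cv2.INTER_CUBIC))
print(get_position(),get_finger_gap(),get_wrist_force(),get_time_s())
E
```

```text
gap 0.020267855835405 [-0.30608319  2.36968073  1.75112217] 14.675
0.14 0.020483577709859282 [ 0.63  0.85 -2.72]
0.27 0.020416015856706413 [-0.28  1.48 -2.12]
0.41 0.020535795910610485 [-1.1   1.29 -1.15]
0.54 0.020521674035794014 [-1.64  1.23 -1.06]
0.68 0.02070164139811827 [-1.71  0.66 -1.44]
0.81 0.02042608253403905 [-1.48  0.49 -1.11]
0.95 0.020768615676774016 [-2.1   0.42  0.48]
[0.57806687 0.10385414 0.09099943] 0.020531190563973303 [-1.91110927  0.15432406  0.26361581] 17.4583
```

View pics/wrist5.png

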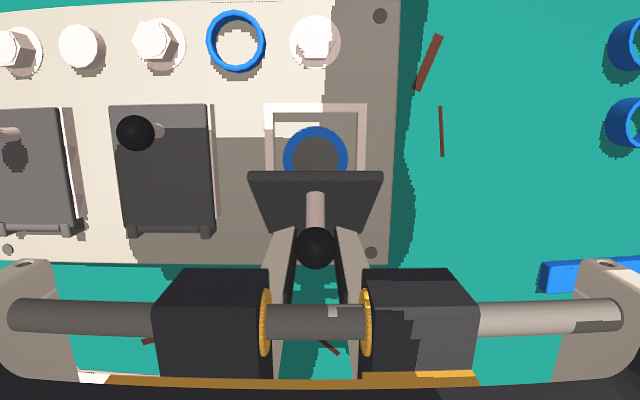

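View pics/side5c.png

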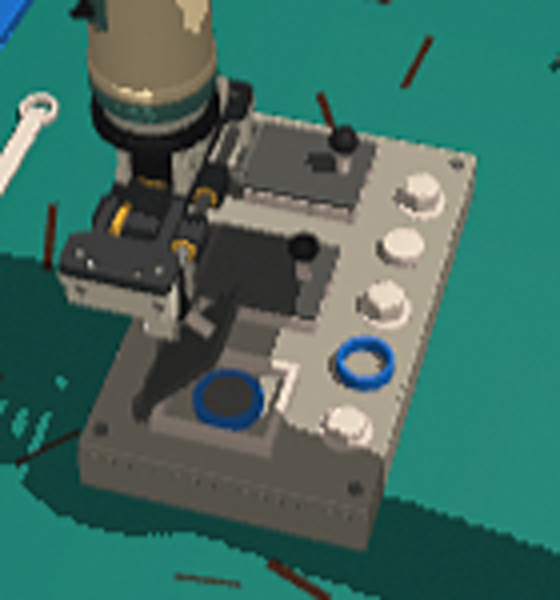

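View pics/top5.png

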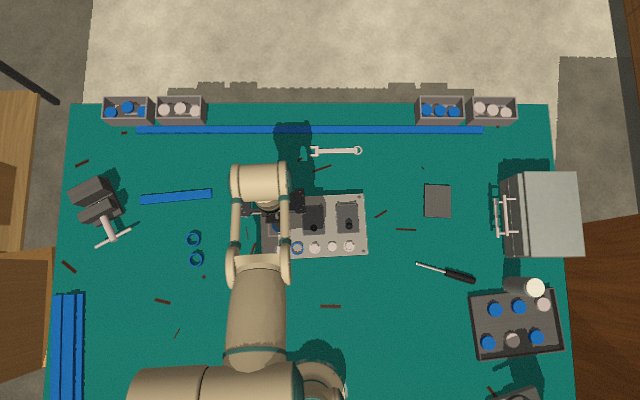

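The cap stands open with the knob between the pads at wrist pixel (316, 248), and the cavity shows at (315, 155). Caps 2 and 3 are shut, and the ring and insert are in place. Handing in.

```bash
python3 - <<'E'
from plant import *
dwell(.3);print(get_finger_gap(),get_position(),get_time_s());job_done()
E
```

```text
0.02043423971211816 [0.57812843 0.1038727  0.09099879] 17.7583
the job is handed in; nothing more can be done
```

Bolt 1 is the loose one. I lifted cap 1 by its knob to about 0.95 rad (halfway is 0.65) and handed the job in at 17.8 s, still gripping it.

- **Finding the bolt:** Bolt 1 sank 6.7 mm further than bolt 2 under the same 8 N tap, and the wrist picture shows it down. Bolt 2 held. I did not need to tap bolt 3.
- **Reading that disagreed:** My first tap on bolt 1 met nothing, even with the reported tip 12 mm below the bolt top. Two later contacts, and roughly the pictures too, put the real fingertips about 28.7 mm short of the stated TCP. I corrected the later tap and grasp heights for this.
- **Last checks:** The finger gap was steady at 20.4 mm on the 22 mm ball, and the wrist force was about 2 N. The cavity is visible, and caps 2 and 3 are shut. The ring, the insert and the other things look unmoved. The opening angle comes from the arm's path and agrees with the pictures; I did not measure it directly.

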